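# Gauge how deep a pressed pellet sits in its die

## Robot

A 6-joint arm with a two-finger parallel gripper is mounted at the origin on the work surface. World frame = base frame: x ahead of the robot, y to its left, z up, the work surface at z = 0. Lengths are in mm, angles in rad, forces in N, time in s.
With the tool pointing down it reaches from about 275 to 1000 mm from the base axis. Payload 8.4 kg.
Tool frame: the origin (TCP) lies on the mounting face of the last link; the fingertips stand 173 mm ahead of it and the grasp point (between the pads) lies 155 mm ahead of it; z points along the fingers, y is the direction in which the jaws open and shut (so a half turn about z gives the same grasp; the last joint's range is limited). The gripper opens to 85 mm and grips with 20 to 120 N. Pads are 22 mm wide; open, the fingers measure 114 mm over their backs; the gripper's body (76 mm by 85 mm) begins 54 mm behind the grasp point. The pads swing forward as they close: fully open they stand 13 mm farther back than shut.
Start: joints at [1.243, 0.353, 1.633, -0, 1.155, -0.002], TCP at [200.041, 592.126, 404.681] pointing down, gripper open.
Joint ranges: [-2.63, 2.63], [-0.92, 2.1], [0.06, 2.66], [-1.3, 4.44], [0, 2.69], [-3.02, 3.02]. Speed limits (rad/s): [2.22, 2.22, 2.79, 3.14, 3.14, 3.14].

## Interface

Orientations are given as [roll, pitch, yaw] about the fixed x, y, z axes, in that order (R = Rz(yaw) Ry(pitch) Rx(roll)).
In Python, from rig import readout, imaging, ticket gives the robot as it stands.
- The arm moves only by the tool step_arm, never from a script. Its argument "deltas" is a list of rows, each an object with "translation": the shift along the tool's x, y, z in cm, a list of three; "rot": the turn, a rotation vector about the tool's x, y, z in rad, a list of three. In form: [{"translation": [x, y, z], "rot": [rx, ry, rz]}, ...]. A call has 1 to 8 rows; each row is the pose to reach, as a shift and turn from the pose commanded when the call began, along the tool's axes at that moment; what a row does not reach only later rows make up. A row lasts 1/8 s, in which the tool goes at most 62.5 mm and 10.7 degrees, less where a joint would pass 70% of its speed; a pose out of reach is approached as far as the arm can. A call with a gripper value outside its range is refused whole. "grip" is the closure in counts, from 0 (fully open) to 255 (shut), set as the call begins (left out, the last holds). The fingers move at their own pace and stop on an object; "squeeze" is the grip in N (left out, the last holds). Time passes only in rows, so rows that repeat a pose let the fingers close. It gives the time, the measured TCP pose, the force and the opening at its end, in the units of the state.
- readout.sense(): the state, without advancing time (a new reading comes with each control period).
- imaging.grab_frame(name): name is "scene" or "top" or "wrist"; returns a dict with "image" (400x640x3 uint8, red, green, blue), "camera_matrix" (3x3 intrinsics, pixels), "world_to_cam" (4x4, takes a point from world to camera coordinates). Camera axes: x right, y up, looking along -z (the intrinsics and any distortion apply to the point x, -y, -z); pixel columns grow to the right and rows downward; lengths in mm; the calibration is good to about 2 mm. A picture is of the moment at which its call begins. There is no depth.
- ticket.sign_off(): hands the job in, once; it reports no verdict.
The state is a dict: "clock": time; "qpos": joint angles; "qvel": joint speeds; "joint_efforts": joint torques, N m; "eef_pos": TCP position; "tcp_rot": TCP orientation; "contact_force": force on the tool from outside, world axes, zero at the start; "wrist_torque": the same for the moment, N m; "opening": opening from 0.0 (shut) to 1.0 (fully open).
Only numpy, scipy, OpenCV 4.12 (cv2) and the standard library are available. Lean on these libraries where they do the work, as an engineer would, in place of code of your own. Each camera call takes 0.05 s, during which the arm holds its last target.

## Task

Push the sled with the die fully home under the depth gauge. Then grip the red lock knob, draw the probe down into the bore until its spring tip rests on the pellet with light pressure (about 4 N; a hard push cracks the pellet), and turn the same knob clockwise to lock the slide there. Let go with the probe staying locked on the pellet, and leave the other things on the bench where they stand.

Things in the scene. Friction and masses are not known exactly. Their poses are not given: they have to be found in the camera images.
- gauge: Depth gauge fixed to the bench: dark steel base 170 x 340 x 15 mm (local x -85 to 85, y -105 to 235), white column at local y -57 to -87 mm, white arm 36 mm wide (top 130 mm above the bench, local y -89 to 21 mm) that guides the upright quill. Origin on the bench under the quill's axis, z up. The sled runs along local y, its handle on the +y side.
- sled (a joint): Sled travel in m along the gauge's local +y: 0 = fully home at its stop, the die's bore centred under the probe; it starts 0.055 to 0.085 out. About 2 N of friction; it stays where it is left. Within 4 mm of the stop counts as home.
- sled_grip (a point): Grip point of the sled's blue handle, an upright block 36 mm (gauge local x) by 14 mm (local y), top 69 mm and foot 27 mm above the bench. The point is on its centre line, 53 mm above the bench, 115 mm towards local +y of the die's axis; axes parallel to the gauge's. Gripping across the 36 mm keeps the gripper clear of the arm.
- die: Sled with the steel pressing die on it: die 54 mm across, 50 mm tall, bore 28 mm across. Origin on the bore's axis at the sled's underside, z up: the die's rim is 62 mm above it, 77 mm above the bench. A dark grey pellet sits in the bore, its top 16 to 42 mm below the rim: how deep is not known beforehand. A tip force of 1 to 8 N on it is good; 12 N cracks it.
- quill: Upright steel quill 17 mm across, sliding in the arm, with a brass spring tip (8 mm across) below and the red lock knob on top. Origin on its axis at the end of the unpressed tip, z up; at the top of its travel 87 mm above the bench. It comes down 62 mm. A return spring lifts it with 3 N (top) to 4 N (bottom), friction 0.4 N. The tip yields 1 mm per 2 N, up to 12 mm.
- lock (a joint): Angle of the red lock knob in rad: 0 = free, grows clockwise seen from above, stop at 1.45; it starts between 0 and 0.12. Its cam bites from about 0.7 and holds the quill firmly from 1.1 on; it stays where it is left. Unlocked, the quill springs up when let go. It turns with less than 0.3 N m.
- lock_grip (a point): Centre of the red lock knob on top of the quill: an upright bar 46 mm long (own x), 18 mm wide (own y), 28 mm tall, gripped across its 18 mm from above. 145 mm above the quill's origin, so 232 mm above the bench with the quill up. It goes down and turns with the knob; own z up. Below it the shaft is clear down to the arm.
- punch: loose plain steel punch, 32 mm across, 30 mm tall, standing on the gauge base; origin at the centre of its underside. To be left alone.
- vial: loose small amber vial with a white cap, 28 mm across, 45 mm tall, standing on the gauge base; origin at the centre of its underside. To be left alone.
- wash_bottle: loose white wash bottle with a red cap, 70 mm across, 170 mm tall; origin at the centre of its underside. To be left alone.
- powder_jar: loose white jar with a blue cap, 60 mm across, 75 mm tall; origin at the centre of its underside. To be left alone.
- beaker: loose glass beaker, 66 mm across, 85 mm tall; origin at the centre of its underside. To be left alone.
- dish: loose white ceramic dish, 84 mm across, 16 mm tall; origin at the centre of its underside. To be left alone.
- screwdriver: loose screwdriver, 190 mm long, lying on the bench; origin on its length, at its underside. To be left alone.

How it is judged (in metres and radians):
On the way, in this order (a step that is already met when the one before it is completed fails the run):
1. the sled is fully home under the probe (value of joint sled below 0.004 m), for 0.2 s.
2. the probe tip presses lightly on the pellet down in the bore, with the lock still free (value of joint sled below 0.004 m and contact force between quill and die between 1 and 8 N and value of joint lock below 0.7 rad and z of quill in the frame of die below 0.052 m), for 0.2 s.
At the end, for the whole second after the job is handed in: The sled is within 4 mm of its stop, the lock knob is turned past 1.0 rad, and the released quill stands still in the bore, its spring tip still pressing on the pellet with 1 to 8 N (value of joint sled below 0.004 m and contact force between quill and die between 1 and 8 N and value of joint lock above 1 rad and z of quill in the frame of die below 0.052 m and linear speed of quill below 0.005 m/s and horizontal distance between quill and die below 0.005 m); the robot touches nothing.
It fails at once if the probe presses on the pellet or die with 12 N or more (contact force between quill and die above 12 N).
It fails at once if a bystander is moved by more than 20 mm (distance of any of punch, vial, wash_bottle, powder_jar, beaker, dish, screwdriver from where it was at the start of the episode above 0.02 m).
It also fails if it takes over 59 s, if anything falls off the work surface, if the arm or the gripper's body presses on something with over 40 N, if the wrist force passes 120 N, or if a joint passes its speed limit or range.

## Working session

There is one attempt and no reset: what is moved stays moved. The work goes in short steps, Python scripts to look and compute and a tool call to move; the robot and the scene stay as the last step left them, time stands still between calls to the robot, and variables do not carry over. Pictures are saved under pics/ and viewed, and the job is handed in when it is done.

Besides the shell and the picture viewer there is one more tool, called after "Call:" by a JSON object that holds its "fn" and its "kwargs", one argument or row to a line. step_arm: Moves the arm, as the interface text tells. Its arguments: {"type":"object","properties":{"deltas":{"type":"array","items":{"type":"object","properties":{"translation":{"type":"array","items":{"type":"number"}},"rot":{"type":"array","items":{"type":"number"}}}}},"grip":{"type":"number"},"squeeze":{"type":"number"}},"required":["deltas"]}

```bash
mkdir -p pics; ls; cat > h.py <<'E'
import numpy as np,cv2
from rig import readout,imaging,ticket
def snap(n,f):
    d=imaging.grab_frame(n); cv2.imwrite(f'pics/{f}.png',d['image'][:,:,::-1]); np.savez(f'pics/{f}.npz',K=d['camera_matrix'],T=d['world_to_cam'],im=d['image']); return d
def P(f):
    d=np.load(f'pics/{f}.npz');K=d['K'];T=d['T'];S=np.diag([1,-1,-1,1.])
    return K@(S@T)[:3]
def tri(obs):
    A=[]
    for f,u,v in obs:
        p=P(f);A+= [u*p[2]-p[0],v*p[2]-p[1]]
    A=np.array(A); A/=np.linalg.norm(A[:,:3],axis=1)[:,None]
    return np.linalg.lstsq(A[:,:3],-A[:,3],rcond=None)[0]
def atz(f,u,v,z):
    p=P(f);A=np.array([u*p[2]-p[0],v*p[2]-p[1]])
    return np.linalg.solve(A[:,:2],-A[:,3]-A[:,2]*z)
def proj(f,X):
    q=P(f)@np.append(X,1);return q[:2]/q[2]
def crop(f,x0,y0,x1,y1,k,o):
    im=np.load(f'pics/{f}.npz')['im'][y0:y1,x0:x1,::-1];cv2.imwrite(f'pics/{o}.png',cv2.resize(im,None,fx=k,fy=k,interpolation=cv2.INTER_CUBIC))
E
python3 - <<'E'
from h import *
for n in ['scene','top','wrist']:
    d=snap(n,n+'0');print(n,d.keys(),d['camera_matrix'],d['world_to_cam'])
print(readout.sense())
E
```

```text
pics
scene dict_keys(['image', 'camera_matrix', 'world_to_cam']) [[449.41492178   0.         322.86351827]
 [  0.         449.41492178 196.95220896]
 [  0.           0.           1.        ]] [[ 5.21968317e-01  8.52847867e-01 -1.41276705e-02 -2.45542578e+02]
 [-6.84164773e-01  4.28505584e-01  5.90170761e-01  2.47992004e+02]
 [ 5.09379661e-01 -2.98384785e-01  8.07154807e-01 -1.65234132e+03]
 [ 0.00000000e+00  0.00000000e+00  0.00000000e+00  1.00000000e+00]]
top dict_keys(['image', 'camera_matrix', 'world_to_cam']) [[460.98920964   0.         319.41595745]
 [  0.         460.98920964 203.37876386]
 [  0.           0.           1.        ]] [[ 9.93848733e-02 -9.95040704e-01  4.07978043e-03 -6.39311221e+01]
 [ 9.74002371e-01  9.81207438e-02  2.04185459e-01 -5.20324272e+02]
 [-2.03573154e-01 -1.63192302e-02  9.78923722e-01 -1.27601073e+03]
 [ 0.00000000e+00  0.00000000e+00  0.00000000e+00  1.00000000e+00]]
wrist dict_keys(['image', 'camera_matrix', 'world_to_cam']) [[294.52195685   0.         320.8749969 ]
 [  0.         294.52195685 194.02449118]
 [  0.           0.           1.        ]
[... 239 characters left out ...]
.00000000e+00  1.00000000e+00]]
{'clock': 0.15, 'qpos': array([ 1.24260986e+00,  3.53530049e-01,  1.63393619e+00,  6.42739013e-06,
        1.15519395e+00, -2.38093472e-03]), 'qvel': array([ 0.00139341, -0.00030753, -0.00401235,  0.00036722, -0.00096748,
        0.00048069]), 'joint_efforts': array([ 1.94090157e-04, -6.05645943e+01, -3.42336667e+01, -1.28020160e-04,
        6.17655547e-03,  2.52334780e-05]), 'eef_pos': array([199.98009871, 591.97012881, 404.12003979]), 'tcp_rot': array([-3.14052514e+00, -8.41918623e-06,  2.81578452e+00]), 'contact_force': array([ 0.03748401, -0.72314956, -0.12492993]), 'wrist_torque': array([0.00578545, 0.02697183, 0.0216552 ]), 'opening': 0.9991295659762868}
```

View pics/scene0.png

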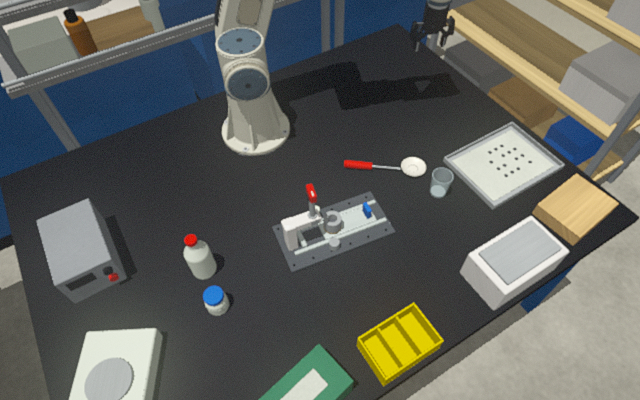

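View pics/top0.png

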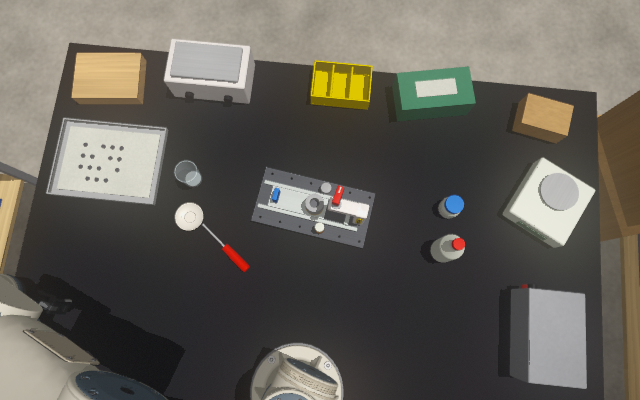

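View pics/wrist0.png

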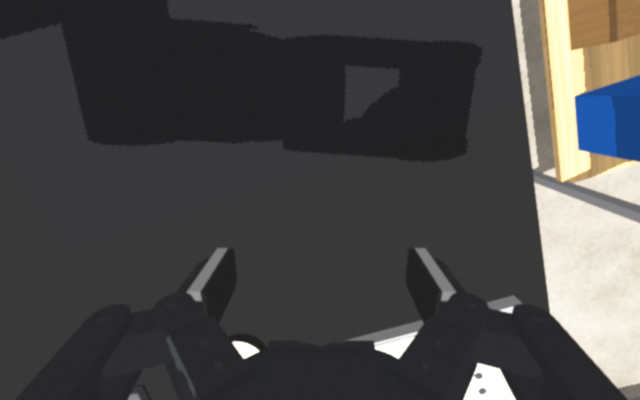

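```bash
python3 - <<'E'
from h import *
crop('scene0',265,175,405,275,5.7,'sc0');crop('top0',240,155,390,255,5.3,'tc0')
E
```

```text
(no output)
```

View pics/sc0.png

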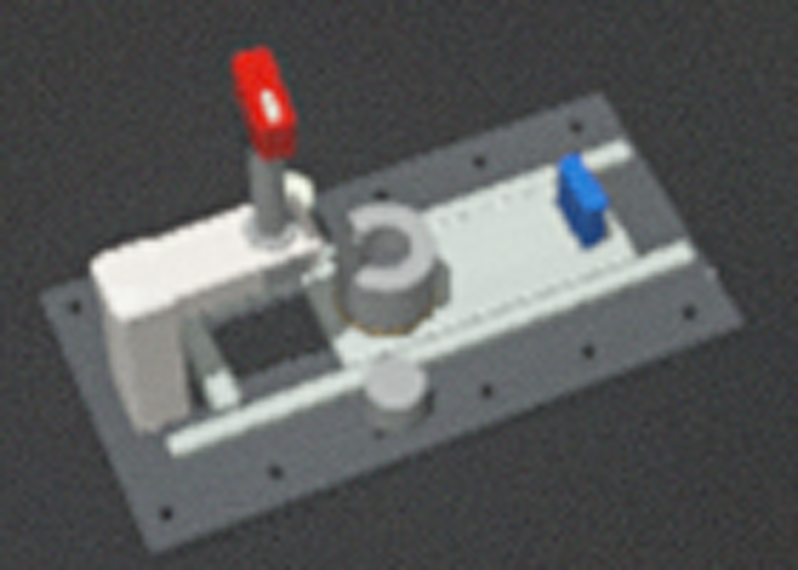

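View pics/tc0.png

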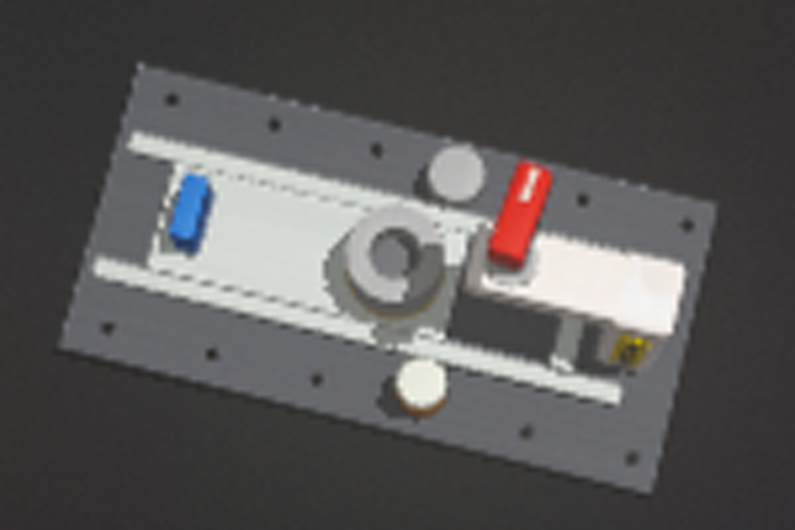

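```bash
python3 - <<'E'
from h import *
S=np.array([(40,298),(152,552),(743,322),(600,93)])/5.7+[265,175]
T=np.array([(652,492),(717,203),(140,65),(62,348)])/5.3+[240,155]
c=[]
for s,t in zip(S,T):
    X=tri([('scene0',*s),('top0',*t)]);c.append(X);print(X.round(1),atz('scene0',*s,15).round(1),atz('top0',*t,15).round(1))
c=np.array(c)
# local corners: column end y=-105; x sign
for n,g in (('scene0',S),('top0',T)):
    W=np.array([atz(n,*g_,15) for g_ in g])
    L=np.array([(a,b) for a,b in [(-85,-105),(85,-105),(85,235),(-85,235)]],float)
    for sg in (1,-1):
        l=L*[sg,1]
        H=(l-l.mean(0)).T@(W-W.mean(0));U,_,V=np.linalg.svd(H);R=V.T@U.T
        if np.linalg.det(R)<0: continue
        t=W.mean(0)-R@l.mean(0);print(n,sg,'yaw',np.arctan2(R[1,0],R[0,0]),'orig',t,np.abs(l@R.T+t-W).max())
def pr(name,s,t):print(name,tri([('scene0',s[0]/5.7+265,s[1]/5.7+175),('top0',t[0]/5.3+240,t[1]/5.3+155)]).round(1))
# knob top corners: scene top face center ; white mark
pr('knob white mark',(270,105),(531,183))
pr('handle top',(582,180),(195,203))
pr('die rim centre',(390,245),(396,252))
E
```

```text
[ 414.1 -150.4   10.1] [ 417.4 -150.7] [ 413.3 -150.6]
[ 580.3 -173.4   12.7] [ 581.8 -173.1] [ 579.5 -174. ]
[628.4 161.   12.3] [630.  161.2] [627.  159.2]
[461.7 184.4  11.6] [464.2 184.5] [460.4 182.3]
scene0 1 yaw -0.14027603873025446 orig [514.24669587 -58.89591082] 1.9937637451089927
top0 1 yaw -0.140646726168905 orig [510.92635914 -60.11300293] 2.1968207661295764
knob white mark [524.1 -61.7 247.5]
handle top [538.3 113.8  71.4]
die rim centre [521.6   3.7  75.9]
```

```bash
cat >> h.py <<'E'
from scipy.spatial.transform import Rotation as Ro
def delta(pos,yaw):
    s=readout.sense();R=Ro.from_euler('xyz',s['tcp_rot'])
    d=R.inv().apply(np.array(pos)-s['eef_pos'])/10
    r=(R.inv()*Ro.from_euler('xyz',[np.pi,0,yaw])).as_rotvec()
    print('trans cm',d.round(3),'rot',r.round(4))
def st():
    s=readout.sense();print(round(s['clock'],2),s['eef_pos'].round(2),s['tcp_rot'].round(4),'F',s['contact_force'].round(2),'T',s['wrist_torque'].round(3),'op',round(s['opening'],3),'q6',s['qpos'].round(2))
E
python3 - <<'E'
from h import *
delta([538,114,360],1.43)
E
```

```text
trans cm [-47.322 -34.459   4.448] rot [-9.0000e-04  7.0000e-04  1.3858e+00]
```

Call:
{"fn": "step_arm", "kwargs": {
  "deltas": [
    {"translation": [-23, -17, 0], "rot": [0, 0, 0.7]},
    {"translation": [-47.3, -34.5, 2], "rot": [0, 0, 1.386]},
    {"translation": [-47.3, -34.5, 4.4], "rot": [0, 0, 1.386]},
    {"translation": [-47.3, -34.5, 4.4], "rot": [0, 0, 1.386]},
    {"translation": [-47.3, -34.5, 4.4], "rot": [0, 0, 1.386]},
    {"translation": [-47.3, -34.5, 4.4], "rot": [0, 0, 1.386]},
    {"translation": [-47.3, -34.5, 4.4], "rot": [0, 0, 1.386]},
    {"translation": [-47.3, -34.5, 4.4], "rot": [0, 0, 1.386]}
  ],
  "grip": 0
}}

```text
clock: 1.15
eef_pos: [488.3, 183.1, 368.4]
tcp_rot: [3.141, -0.0, 1.426]
contact_force: [0.4, 0.9, 0.3]
opening: 1.0
```

```bash
python3 - <<'E'
from h import *
st();delta([538,114,360],1.43)
E
```

```text
1.15 [488.34 183.09 368.44] [ 3.1413e+00 -2.0000e-04  1.4258e+00] F [0.37 0.86 0.31] T [ 0.031 -0.033  0.014] op 1.0 q6 [0.36 0.23 1.89 0.   1.02 0.5 ]
trans cm [-6.119  5.912  0.844] rot [ 0.0002 -0.0002 -0.0042]
```

Call:
{"fn": "step_arm", "kwargs": {
  "deltas": [
    {"translation": [-6.1, 5.9, 0.8], "rot": [0, 0, 0]},
    {"translation": [-6.1, 5.9, 0.8], "rot": [0, 0, 0]},
    {"translation": [-6.1, 5.9, 0.8], "rot": [0, 0, 0]}
  ]
}}

```text
clock: 1.52
eef_pos: [537.9, 114.9, 360.1]
tcp_rot: [-3.141, 0.0, 1.427]
contact_force: [0.5, 0.8, -0.0]
opening: 0.998
```

```bash
python3 - <<'E'
from h import *
st();snap('wrist','w1')
T=np.load('pics/w1.npz')['T'];print(-T[:3,:3].T@T[:3,3], T[2,:3])
E
```

```text
1.52 [537.94 114.85 360.08] [-3.141e+00  2.000e-04  1.427e+00] F [ 0.54  0.82 -0.03] T [ 0.017  0.037 -0.037] op 0.998 q6 [ 0.21  0.29  1.84 -0.    1.02  0.35]
[549.72852414 191.34456079 329.56283214] [0.04398606 0.30119674 0.95254698]
```

View pics/w1.png

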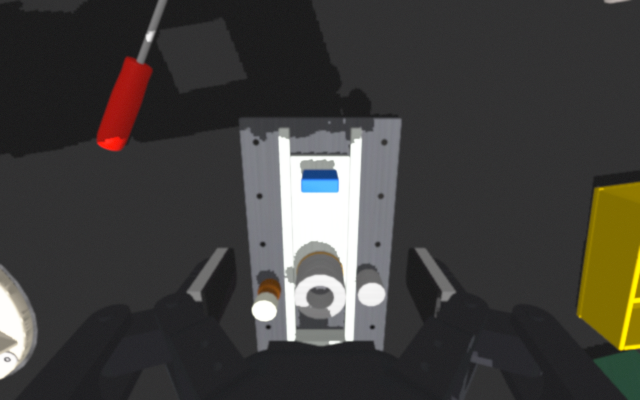

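```bash
python3 - <<'E'
from h import *
crop('w1',230,110,410,210,4.4,'w1c')
crop('w1',240,230,400,345,5,'w1d')
E
```

```text
(no output)
```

View pics/w1c.png

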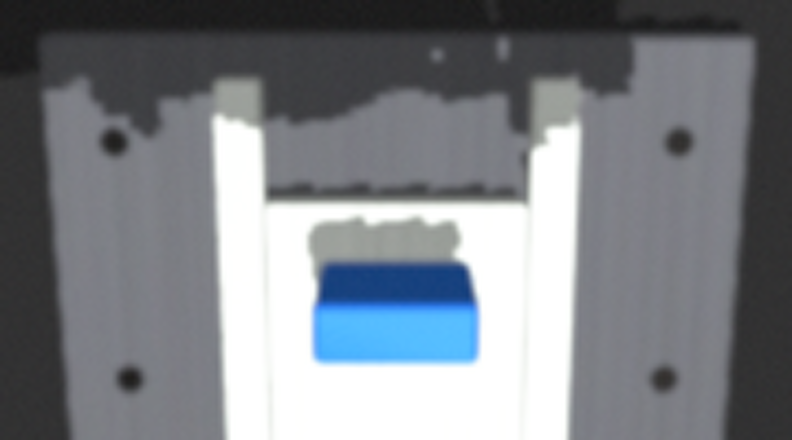

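View pics/w1d.png

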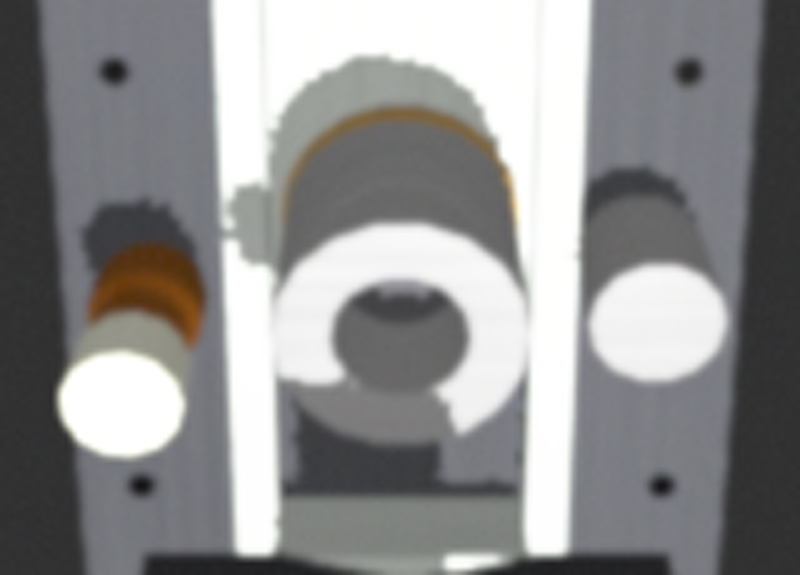

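```bash
python3 - <<'E'
from h import *
h=np.array((396,331.))/4.4+[230,110]
print('handle@69',atz('w1',*h,69),tri([('w1',*h),('scene0',582/5.7+265,180/5.7+175),('top0',195/5.3+240,203/5.3+155)]), tri([('w1',*h),('top0',195/5.3+240,203/5.3+155)]))
l=[atz('w1',a/4.4+230,b/4.4+110,69) for a,b in [(315,304),(476,304),(478,361),(314,361)]];print(np.array(l).round(1),np.linalg.norm(l[0]-l[1]))
d=l[2]-l[3];print('yaw',np.arctan2(d[1],d[0]),np.linalg.norm(d))
for a,b in [(40,37),(755,37)]:print('base',atz('w1',a/4.4+230,b/4.4+110,15))
r=np.array((400,333.))/5+[240,230];print('die@77',atz('w1',*r,77))
a=atz('w1',263/4.4+230,200/4.4+110,27);b=atz('w1',526/4.4+230,200/4.4+110,27);print(a,b,np.arctan2(*(b-a)[::-1]))
delta([538,112,208],1.43)
E
```

```text
handle@69 [538.11423067 117.47844628] [537.98388439 115.45620352  68.29473963] [538.840196   114.1595209   60.12390932]
[[522.3 125.7]
 [555.4 120.9]
 [554.3 108.5]
 [520.1 113.4]] 33.442808495248954
yaw -0.14327908384414273 34.54374668712812
base [463.07222049 185.40693083]
base [629.73249737 161.34146748]
die@77 [521.59540476   3.64557522]
[509.88123289 141.75789569] [571.12116775 132.91882436] -0.14334513936915994
trans cm [-0.365  0.14  15.216] rot [-0.001   0.0001 -0.0019]
```

Call:
{"fn": "step_arm", "kwargs": {
  "deltas": [
    {"translation": [0.05, 0, 6], "rot": [0, 0, 0]},
    {"translation": [0.05, 0, 12], "rot": [0, 0, 0]},
    {"translation": [0.05, 0, 14.8], "rot": [0, 0, 0]},
    {"translation": [0.05, 0, 15.2], "rot": [0, 0, 0]},
    {"translation": [0.05, 0, 15.2], "rot": [0, 0, 0]}
  ]
}}

```text
clock: 2.2
eef_pos: [537.5, 117.5, 209.4]
tcp_rot: [3.141, -0.0, 1.431]
contact_force: [0.5, -0.1, 0.7]
opening: 0.999
```

```bash
python3 - <<'E'
from h import *
st();snap('scene','s2');crop('s2',265,145,405,275,4.5,'s2c')
for n,z,t in (('punch',45,(456,172)),('vial',60,(420,383))):
    p=atz('top0',t[0]/5.3+240,t[1]/5.3+155,z)-[512.5,-59.5];c,s=np.cos(.142),np.sin(.142)
    print(n,p@[c,-s],p@[s,c])
E
```

```text
2.2 [537.54 117.53 209.41] [ 3.1409e+00 -3.0000e-04  1.4308e+00] F [ 0.47 -0.1   0.71] T [0.032 0.004 0.011] op 0.999 q6 [0.21 0.5  1.93 0.   0.71 0.35]
punch 57.3801109595885 41.9642272280133
vial -63.94215426825072 32.589141022317136
```

View pics/s2c.png

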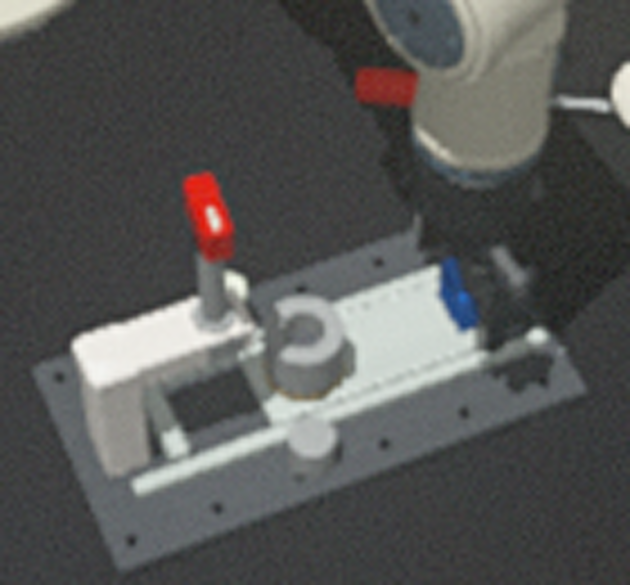

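```bash
python3 - <<'E'
from h import *
s=readout.sense();R=Ro.from_euler('xyz',s['tcp_rot'])
for q in [(0,50,155),(0,-50,155),(0,50,173),(0,0,155),(0,-50,173)]:
    X=s['eef_pos']+R.apply(q);u=proj('s2',X);print(q,X.round(1),(u-[265,145])*4.5)
E
```

```text
(0, 50, 155) [587.7 110.5  55. ] [493.53417301 345.68285496]
(0, -50, 155) [488.6 124.5  54.8] [426.80811462 234.65682336]
(0, 50, 173) [587.7 110.5  37. ] [491.45621895 360.3579135 ]
(0, 0, 155) [538.1 117.5  54.9] [459.50386658 289.05955112]
(0, -50, 173) [488.7 124.5  36.8] [425.49724357 249.90445375]
```

```bash
python3 - <<'E'
from h import *
im=np.load('pics/s2.npz')['im'][180:245,340:400,::-1].astype(float)
im=np.clip(im*2.2+10,0,255).astype(np.uint8);cv2.imwrite('pics/s2d.png',cv2.resize(im,None,fx=9,fy=9,interpolation=cv2.INTER_CUBIC))
snap('wrist','w2')
E
```

```text
(no output)
```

View pics/s2d.png

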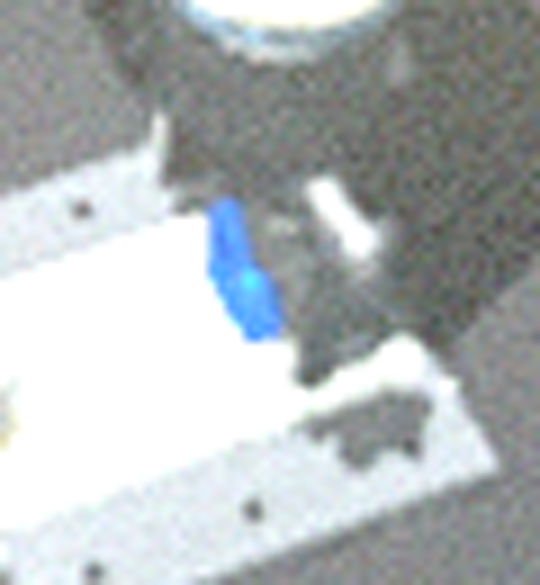

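View pics/w2.png

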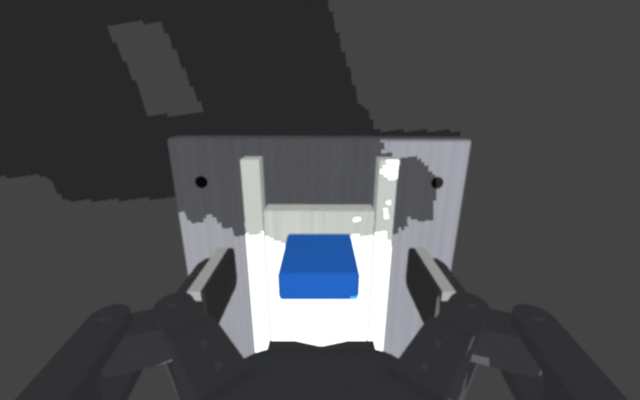

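Call:
{"fn": "step_arm", "kwargs": {
  "deltas": [
    {"translation": [0, 0, 0.1], "rot": [0, 0, 0]},
    {"translation": [0, 0, 0.1], "rot": [0, 0, 0]},
    {"translation": [0, 0, 0.1], "rot": [0, 0, 0]},
    {"translation": [0, 0, 0.1], "rot": [0, 0, 0]},
    {"translation": [0, 0, 0.1], "rot": [0, 0, 0]},
    {"translation": [0, 0, 0.1], "rot": [0, 0, 0]}
  ],
  "grip": 255,
  "squeeze": 30
}}

```text
clock: 3.05
eef_pos: [537.1, 116.7, 208.1]
tcp_rot: [-3.141, 0.0, 1.43]
contact_force: [-3.9, 0.2, 8.4]
opening: 0.415
```

```bash
python3 - <<'E'
from h import *
st()
E
```

```text
3.05 [537.06 116.73 208.11] [-3.1407e+00  1.0000e-04  1.4296e+00] F [-3.88  0.24  8.38] T [0.077 0.685 0.096] op 0.415 q6 [0.21 0.5  1.93 0.   0.71 0.35]
```

Call:
{"fn": "step_arm", "kwargs": {
  "deltas": [
    {"translation": [-1, 0, 0], "rot": [0, 0, 0]},
    {"translation": [-2.5, 0, 0], "rot": [0, 0, 0]},
    {"translation": [-4, 0, 0], "rot": [0, 0, 0]},
    {"translation": [-5.2, 0, 0], "rot": [0, 0, 0]},
    {"translation": [-5.6, 0, 0], "rot": [0, 0, 0]},
    {"translation": [-5.7, 0, 0], "rot": [0, 0, 0]},
    {"translation": [-5.7, 0, 0], "rot": [0, 0, 0]}
  ]
}}

```text
clock: 3.92
eef_pos: [528.9, 60.2, 208.1]
tcp_rot: [-3.14, 0.0, 1.43]
contact_force: [-4.1, 0.2, 9.9]
opening: 0.417
```

Call:
{"fn": "step_arm", "kwargs": {
  "deltas": [
    {"translation": [-0.2, 0, 0], "rot": [0, 0, 0]},
    {"translation": [-0.3, 0, 0], "rot": [0, 0, 0]},
    {"translation": [-0.4, 0, 0], "rot": [0, 0, 0]},
    {"translation": [-0.4, 0, 0], "rot": [0, 0, 0]},
    {"translation": [-0.4, 0, 0], "rot": [0, 0, 0]}
  ]
}}

```text
clock: 4.55
eef_pos: [528.4, 56.4, 208.1]
tcp_rot: [-3.14, -0.0, 1.43]
contact_force: [-4.2, 1.5, 10.2]
opening: 0.418
```

Call:
{"fn": "step_arm", "kwargs": {
  "deltas": [
    {"translation": [-0.1, 0, 0], "rot": [0, 0, 0]},
    {"translation": [-0.2, 0, 0], "rot": [0, 0, 0]},
    {"translation": [-0.2, 0, 0], "rot": [0, 0, 0]}
  ]
}}

```text
clock: 4.92
eef_pos: [528.2, 55.3, 208.1]
tcp_rot: [-3.141, -0.002, 1.429]
contact_force: [-4.7, 10.1, 9.2]
opening: 0.418
```

Call:
{"fn": "step_arm", "kwargs": {
  "deltas": [
    {"translation": [-0.1, 0, 0], "rot": [0, 0, 0]},
    {"translation": [-0.2, 0, 0], "rot": [0, 0, 0]},
    {"translation": [-0.2, 0, 0], "rot": [0, 0, 0]}
  ]
}}

```text
clock: 5.3
eef_pos: [528.1, 54.8, 208.2]
tcp_rot: [-3.141, -0.004, 1.428]
contact_force: [-4.0, 23.8, 7.2]
opening: 0.417
```

Call:
{"fn": "step_arm", "kwargs": {
  "deltas": [
    {"translation": [0.1, 0, 0], "rot": [0, 0, 0]},
    {"translation": [0.1, 0, 0], "rot": [0, 0, 0]},
    {"translation": [0.1, 0, 0], "rot": [0, 0, 0]},
    {"translation": [0.1, 0, 0], "rot": [0, 0, 0]},
    {"translation": [0.1, 0, -3], "rot": [0, 0, 0]},
    {"translation": [0.1, 0, -9], "rot": [0, 0, 0]},
    {"translation": [0.1, 0, -15], "rot": [0, 0, 0]},
    {"translation": [0.1, 0, -20], "rot": [0, 0, 0]}
  ],
  "grip": 0
}}

```text
clock: 6.3
eef_pos: [528.3, 53.2, 410.0]
tcp_rot: [3.14, -0.0, 1.429]
contact_force: [0.7, 0.0, -0.5]
opening: 0.999
```

```bash
python3 - <<'E'
from h import *
st();snap('scene','s3');snap('top','t3');crop('s3',265,145,405,275,4.5,'s3c');snap('wrist','w3')
E
```

```text
6.3 [528.3   53.18 410.  ] [ 3.1402e+00 -3.0000e-04  1.4295e+00] F [ 0.69  0.02 -0.47] T [ 0.002 -0.034  0.007] op 0.999 q6 [ 0.1   0.2   1.83 -0.    1.11  0.24]
```

View pics/s3c.png

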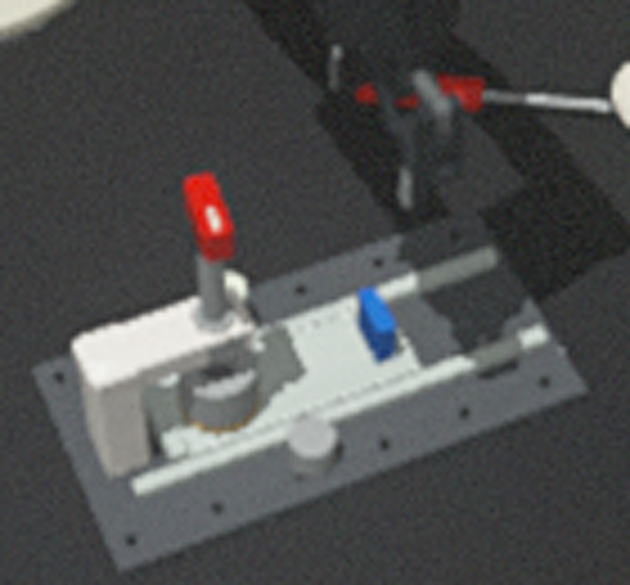

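View pics/w3.png

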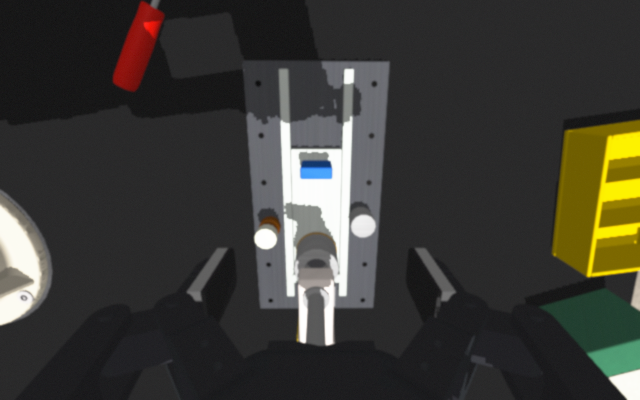

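```bash
python3 - <<'E'
from h import *
delta([512,-59.2,470],2.97)
E
```

```text
trans cm [-11.368  -0.074  -5.98 ] rot [ 0.0054  0.0032 -1.5405]
```

Call:
{"fn": "step_arm", "kwargs": {
  "deltas": [
    {"translation": [0, 0, -6], "rot": [0, 0, -0.18]},
    {"translation": [-2, 0, -6], "rot": [0, 0, -0.36]},
    {"translation": [-5, 0, -6], "rot": [0, 0, -0.54]},
    {"translation": [-8, 0, -6], "rot": [0, 0, -0.72]},
    {"translation": [-11.35, -0.05, -6], "rot": [0, 0, -0.9]},
    {"translation": [-11.35, -0.05, -6], "rot": [0, 0, -1.08]},
    {"translation": [-11.35, -0.05, -6], "rot": [0, 0, -1.26]},
    {"translation": [-11.35, -0.05, -6], "rot": [0, 0, -1.44]}
  ]
}}

```text
clock: 7.45
eef_pos: [511.6, -59.2, 465.6]
tcp_rot: [-3.141, -0.003, 2.875]
contact_force: [0.0, -0.4, 0.0]
opening: 0.999
```

Call:
{"fn": "step_arm", "kwargs": {
  "deltas": [
    {"translation": [0, 0, 0], "rot": [0, 0, -0.1]},
    {"translation": [0, 0, 0], "rot": [0, 0, -0.1]},
    {"translation": [0, 0, 0], "rot": [0, 0, -0.1]}
  ]
}}

```text
clock: 7.82
eef_pos: [511.8, -59.0, 466.6]
tcp_rot: [-3.141, -0.001, 2.967]
contact_force: [0.8, -0.4, -0.1]
opening: 0.997
```

```bash
python3 - <<'E'
from h import *
st();snap('wrist','w4')
E
```

```text
7.83 [511.84 -58.98 466.62] [-3.1415e+00 -1.5000e-03  2.9674e+00] F [ 0.79 -0.39 -0.13] T [-0.024 -0.022 -0.059] op 0.997 q6 [-0.12  0.12  1.79 -0.    1.23 -1.51]
```

View pics/w4.png

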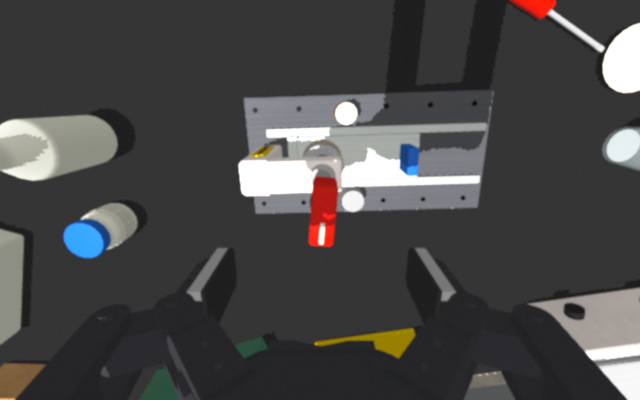

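```bash
python3 - <<'E'
from h import *
crop('w4',270,165,370,255,6,'w4c')
E
```

```text
(no output)
```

View pics/w4c.png

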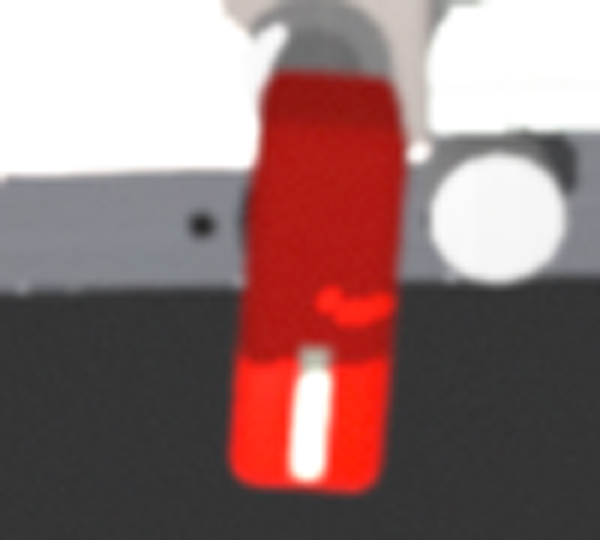

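```bash
python3 - <<'E'
from h import *
c=[atz('w4',a/6+270,b/6+165,246) for a,b in [(262,125),(406,130),(382,492),(230,486)]]
c=np.array(c);print(c.round(1),'cen',c.mean(0))
d=(c[2]+c[3]-c[0]-c[1])/2;print(np.linalg.norm(d),np.arctan2(d[1],d[0]),[np.linalg.norm(c[0]-c[1]),np.linalg.norm(c[2]-c[3])])
s=(c[3]-c[0]),(c[2]-c[1]);print([np.arctan2(x[1],x[0]) for x in s])
o=('top0',531/5.3+240,183/5.3+155);w=('w4',312/6+270,420/6+165);print(tri([o,w]),tri([o,w,('scene0',270/5.7+265,105/5.7+175)]))
E
```

```text
[[488.8 -60.2]
 [492.2 -44.4]
 [536.3 -54.3]
 [532.3 -72.1]] cen [512.40685204 -57.76405422]
45.12510100550905 -0.24322781669361432 [np.float64(16.14096345214213), np.float64(18.21135684449247)]
[np.float64(-0.26621434616406553), np.float64(-0.2202761307111936)]
[523.37440983 -61.53306588 250.03402424] [524.31640394 -61.43029345 247.70083762]
```

```bash
python3 - <<'E'
from h import *
delta([512.3,-58,387],2.898)
E
```

```text
trans cm [-0.034  0.1    7.985] rot [-0.0001 -0.0011  0.0699]
```

Call:
{"fn": "step_arm", "kwargs": {
  "deltas": [
    {"translation": [0, 0.1, 3], "rot": [0, 0, 0.07]},
    {"translation": [0, 0.1, 6], "rot": [0, 0, 0.07]},
    {"translation": [0, 0.1, 7.8], "rot": [0, 0, 0.07]},
    {"translation": [0, 0.1, 8], "rot": [0, 0, 0.07]},
    {"translation": [0, 0.1, 8], "rot": [0, 0, 0.07]}
  ]
}}

```text
clock: 8.5
eef_pos: [512.4, -58.0, 388.0]
tcp_rot: [3.142, 0.0, 2.899]
contact_force: [0.7, -0.2, 0.5]
opening: 1.003
```

```bash
python3 - <<'E'
from h import *
st();snap('wrist','w5');delta([512.3,-58,387],2.898)
E
```

```text
8.5 [512.38 -57.97 388.01] [3.1415e+00 4.0000e-04 2.8992e+00] F [ 0.73 -0.19  0.52] T [ 0.023 -0.002 -0.002] op 1.003 q6 [-0.12  0.2   1.88  0.    1.06 -1.44]
trans cm [ 0.016 -0.006  0.134] rot [0.0001 0.0012 0.0014]
```

View pics/w5.png

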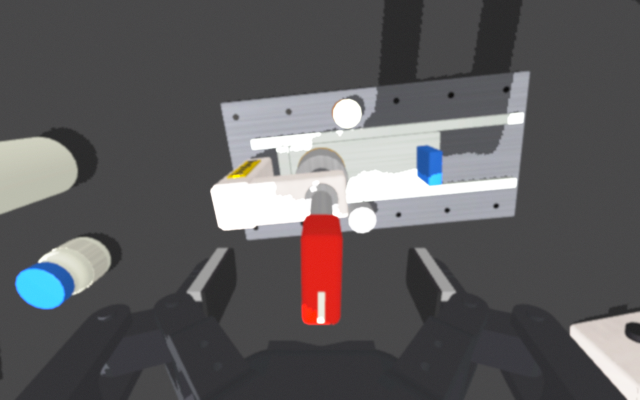

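Call:
{"fn": "step_arm", "kwargs": {
  "deltas": [
    {"translation": [0, 0, 0], "rot": [0, 0, 0]},
    {"translation": [0, 0, 0], "rot": [0, 0, 0]},
    {"translation": [0, 0, 0], "rot": [0, 0, 0]},
    {"translation": [0, 0, 0], "rot": [0, 0, 0]},
    {"translation": [0, 0, 0], "rot": [0, 0, 0]},
    {"translation": [0, 0, 0], "rot": [0, 0, 0]},
    {"translation": [0, 0, 0], "rot": [0, 0, 0]},
    {"translation": [0, 0, 0], "rot": [0, 0, 0]}
  ],
  "grip": 255,
  "squeeze": 50
}}

```text
clock: 9.55
eef_pos: [512.2, -57.9, 387.6]
tcp_rot: [3.141, 0.0, 2.9]
contact_force: [0.1, 0.9, 3.8]
opening: 0.198
```

```bash
python3 - <<'E'
from h import *
st()
E
```

```text
9.55 [512.18 -57.91 387.63] [3.1415e+00 1.0000e-04 2.8998e+00] F [0.07 0.85 3.81] T [ 0.162  0.09  -0.022] op 0.198 q6 [-0.12  0.2   1.88  0.    1.06 -1.44]
```

Call:
{"fn": "step_arm", "kwargs": {
  "deltas": [
    {"translation": [0, 0, 0.4], "rot": [0, 0, 0]},
    {"translation": [0, 0, 0.9], "rot": [0, 0, 0]},
    {"translation": [0, 0, 1.4], "rot": [0, 0, 0]},
    {"translation": [0, 0, 1.8], "rot": [0, 0, 0]},
    {"translation": [0, 0, 2.0], "rot": [0, 0, 0]},
    {"translation": [0, 0, 2.0], "rot": [0, 0, 0]}
  ]
}}

```text
clock: 10.3
eef_pos: [512.2, -57.9, 367.4]
tcp_rot: [3.142, -0.0, 2.9]
contact_force: [0.2, 1.8, 2.3]
opening: 0.205
```

```bash
python3 - <<'E'
from h import *
st()
E
```

```text
10.3 [512.2  -57.93 367.4 ] [ 3.1416 -0.      2.8998] F [0.22 1.84 2.3 ] T [ 0.256 -0.058 -0.013] op 0.205 q6 [-0.12  0.23  1.9   0.    1.01 -1.44]
```

Call:
{"fn": "step_arm", "kwargs": {
  "deltas": [
    {"translation": [0, 0, 0.1], "rot": [0, 0, 0]},
    {"translation": [0, 0, 0.2], "rot": [0, 0, 0]},
    {"translation": [0, 0, 0.3], "rot": [0, 0, 0]},
    {"translation": [0, 0, 0.3], "rot": [0, 0, 0]}
  ]
}}

```text
clock: 10.8
eef_pos: [512.2, -57.9, 364.5]
tcp_rot: [3.142, 0.0, 2.9]
contact_force: [-0.2, 1.6, 2.7]
opening: 0.201
```

Call:
{"fn": "step_arm", "kwargs": {
  "deltas": [
    {"translation": [0, 0, 0.1], "rot": [0, 0, 0]},
    {"translation": [0, 0, 0.2], "rot": [0, 0, 0]},
    {"translation": [0, 0, 0.2], "rot": [0, 0, 0]}
  ]
}}

```text
clock: 11.18
eef_pos: [512.2, -57.9, 362.5]
tcp_rot: [3.142, 0.0, 2.9]
contact_force: [0.6, 1.9, 2.4]
opening: 0.204
```

Call:
{"fn": "step_arm", "kwargs": {
  "deltas": [
    {"translation": [0, 0, 0.1], "rot": [0, 0, 0]},
    {"translation": [0, 0, 0.2], "rot": [0, 0, 0]},
    {"translation": [0, 0, 0.2], "rot": [0, 0, 0]}
  ]
}}

```text
clock: 11.55
eef_pos: [512.2, -57.9, 360.5]
tcp_rot: [3.142, 0.0, 2.9]
contact_force: [0.5, 2.2, 2.9]
opening: 0.199
```

Call:
{"fn": "step_arm", "kwargs": {
  "deltas": [
    {"translation": [0, 0, 0.1], "rot": [0, 0, 0]},
    {"translation": [0, 0, 0.15], "rot": [0, 0, 0]},
    {"translation": [0, 0, 0.15], "rot": [0, 0, 0]}
  ]
}}

```text
clock: 11.92
eef_pos: [512.2, -57.9, 359.0]
tcp_rot: [3.142, -0.0, 2.9]
contact_force: [1.7, 1.3, 3.2]
opening: 0.204
```

Call:
{"fn": "step_arm", "kwargs": {
  "deltas": [
    {"translation": [0, 0, 0.1], "rot": [0, 0, 0]},
    {"translation": [0, 0, 0.15], "rot": [0, 0, 0]},
    {"translation": [0, 0, 0.15], "rot": [0, 0, 0]}
  ]
}}

```text
clock: 12.3
eef_pos: [512.2, -57.9, 357.5]
tcp_rot: [-3.142, 0.0, 2.9]
contact_force: [1.7, 2.2, 2.9]
opening: 0.199
```

Call:
{"fn": "step_arm", "kwargs": {
  "deltas": [
    {"translation": [0, 0, 0.1], "rot": [0, 0, 0]},
    {"translation": [0, 0, 0.15], "rot": [0, 0, 0]},
    {"translation": [0, 0, 0.15], "rot": [0, 0, 0]}
  ]
}}

```text
clock: 12.68
eef_pos: [512.2, -57.9, 356.0]
tcp_rot: [3.142, 0.0, 2.9]
contact_force: [1.7, 2.3, 3.2]
opening: 0.201
```

Call:
{"fn": "step_arm", "kwargs": {
  "deltas": [
    {"translation": [0, 0, 0.1], "rot": [0, 0, 0]},
    {"translation": [0, 0, 0.15], "rot": [0, 0, 0]},
    {"translation": [0, 0, 0.15], "rot": [0, 0, 0]}
  ]
}}

```text
clock: 13.05
eef_pos: [512.2, -57.9, 354.5]
tcp_rot: [-3.142, 0.0, 2.9]
contact_force: [0.8, 2.4, 3.0]
opening: 0.2
```

Call:
{"fn": "step_arm", "kwargs": {
  "deltas": [
    {"translation": [0, 0, 0.1], "rot": [0, 0, 0]},
    {"translation": [0, 0, 0.15], "rot": [0, 0, 0]},
    {"translation": [0, 0, 0.15], "rot": [0, 0, 0]}
  ]
}}

```text
clock: 13.42
eef_pos: [512.2, -57.9, 353.2]
tcp_rot: [3.142, 0.0, 2.9]
contact_force: [1.1, 2.7, 6.3]
opening: 0.203
```

Call:
{"fn": "step_arm", "kwargs": {
  "deltas": [
    {"translation": [0, 0, 0.1], "rot": [0, 0, 0]},
    {"translation": [0, 0, 0.15], "rot": [0, 0, 0]},
    {"translation": [0, 0, 0.15], "rot": [0, 0, 0]}
  ]
}}

```text
clock: 13.8
eef_pos: [512.2, -57.9, 352.0]
tcp_rot: [3.142, 0.0, 2.9]
contact_force: [-1.1, 3.6, 8.3]
opening: 0.202
```

Call:
{"fn": "step_arm", "kwargs": {
  "deltas": [
    {"translation": [0, 0, -0.05], "rot": [0, 0, 0]},
    {"translation": [0, 0, -0.05], "rot": [0, 0, 0]},
    {"translation": [0, 0, -0.05], "rot": [0, 0, 0]}
  ]
}}

```text
clock: 14.18
eef_pos: [512.2, -57.9, 352.5]
tcp_rot: [3.142, 0.0, 2.9]
contact_force: [-0.4, 1.8, 9.0]
opening: 0.204
```

```bash
python3 - <<'E'
from h import *
for i in range(4):
    st();snap('top','t6')
snap('scene','s6');crop('s6',265,145,405,275,4.5,'s6c')
E
```

```text
14.18 [512.17 -57.93 352.45] [3.1416e+00 2.0000e-04 2.8998e+00] F [-0.41  1.75  9.  ] T [0.47  0.098 0.037] op 0.204 q6 [-0.12  0.24  1.92 -0.    0.98 -1.44]
14.22 [512.17 -57.94 352.47] [3.1416e+00 3.0000e-04 2.8998e+00] F [-0.62  2.09  7.76] T [0.443 0.105 0.05 ] op 0.202 q6 [-0.12  0.24  1.92 -0.    0.98 -1.44]
14.28 [512.15 -57.93 352.44] [3.1416e+00 2.0000e-04 2.8998e+00] F [-0.2   3.83  8.61] T [ 0.391  0.045 -0.086] op 0.199 q6 [-0.12  0.24  1.92  0.    0.98 -1.44]
14.32 [512.16 -57.93 352.45] [3.1415e+00 3.0000e-04 2.8998e+00] F [-0.26  1.31  8.38] T [ 0.449  0.025 -0.014] op 0.203 q6 [-0.12  0.24  1.92  0.    0.98 -1.44]
```

View pics/s6c.png

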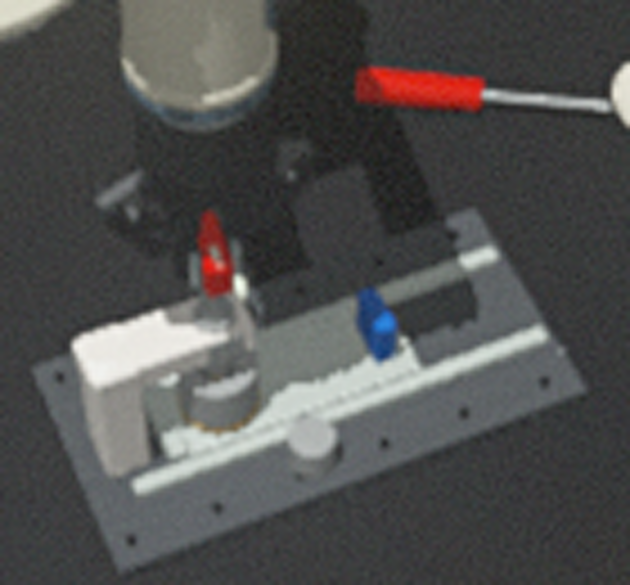

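Call:
{"fn": "step_arm", "kwargs": {
  "deltas": [
    {"translation": [0, 0, -0.06], "rot": [0, 0, 0]},
    {"translation": [0, 0, -0.06], "rot": [0, 0, 0]}
  ]
}}

```text
clock: 14.68
eef_pos: [512.2, -57.9, 353.0]
tcp_rot: [3.142, 0.0, 2.9]
contact_force: [-0.2, 2.8, 7.5]
opening: 0.204
```

```bash
python3 - <<'E'
from h import *
for i in range(6):
    s=readout.sense();print(s['eef_pos'].round(2),s['contact_force'].round(2));imaging.grab_frame('top')
E
```

```text
[512.16 -57.93 352.98] [-0.21  2.78  7.53]
[512.15 -57.95 352.96] [0.54 2.27 8.33]
[512.15 -57.94 352.95] [-0.34  3.47  8.02]
[512.16 -57.92 352.96] [-0.2   2.88  6.63]
[512.14 -57.94 352.94] [-0.55  2.43  8.59]
[512.16 -57.93 352.95] [0.37 3.14 7.01]
```

Call:
{"fn": "step_arm", "kwargs": {
  "deltas": [
    {"translation": [0, 0, 0], "rot": [0, 0, 0.1]},
    {"translation": [0, 0, 0], "rot": [0, 0, 0.2]},
    {"translation": [0, 0, 0], "rot": [0, 0, 0.3]},
    {"translation": [0, 0, 0], "rot": [0, 0, 0.4]},
    {"translation": [0, 0, 0], "rot": [0, 0, 0.5]},
    {"translation": [0, 0, 0], "rot": [0, 0, 0.5]}
  ]
}}

```text
clock: 15.72
eef_pos: [512.1, -58.1, 352.9]
tcp_rot: [-3.141, 0.0, 2.399]
contact_force: [-0.0, 0.9, 7.3]
opening: 0.204
```

```bash
python3 - <<'E'
from h import *
for i in range(4):
    st();imaging.grab_frame('top')
E
```

```text
15.72 [512.07 -58.14 352.9 ] [-3.1411e+00  4.0000e-04  2.3986e+00] F [-0.02  0.85  7.28] T [0.157 0.076 0.009] op 0.204 q6 [-0.12  0.24  1.92 -0.    0.98 -0.94]
15.78 [512.08 -58.16 352.92] [-3.1412e+00  4.0000e-04  2.3996e+00] F [0.08 0.82 7.39] T [0.165 0.015 0.013] op 0.202 q6 [-0.12  0.24  1.92 -0.    0.98 -0.94]
15.82 [512.09 -58.13 352.9 ] [-3.1412e+00  3.0000e-04  2.3999e+00] F [-0.81  1.29  6.91] T [ 0.077  0.051 -0.026] op 0.197 q6 [-0.12  0.24  1.92 -0.    0.98 -0.94]
15.88 [512.07 -58.14 352.91] [-3.1412e+00  3.0000e-04  2.3999e+00] F [-0.11  0.14  7.26] T [ 0.177  0.148 -0.014] op 0.202 q6 [-0.12  0.24  1.92 -0.    0.98 -0.94]
```

Call:
{"fn": "step_arm", "kwargs": {
  "deltas": [
    {"translation": [0, 0, 0], "rot": [0, 0, 0.1]},
    {"translation": [0, 0, 0], "rot": [0, 0, 0.2]},
    {"translation": [0, 0, 0], "rot": [0, 0, 0.3]},
    {"translation": [0, 0, 0], "rot": [0, 0, 0.4]},
    {"translation": [0, 0, 0], "rot": [0, 0, 0.5]},
    {"translation": [0, 0, 0], "rot": [0, 0, 0.6]},
    {"translation": [0, 0, 0], "rot": [0, 0, 0.7]},
    {"translation": [0, 0, 0], "rot": [0, 0, 0.7]}
  ]
}}

```text
clock: 16.92
eef_pos: [511.7, -58.2, 352.8]
tcp_rot: [-3.14, 0.001, 1.699]
contact_force: [-1.0, 0.2, 7.8]
opening: 0.2
```

```bash
python3 - <<'E'
from h import *
for i in range(4):
    st();imaging.grab_frame('top')
E
```

```text
16.93 [511.75 -58.25 352.79] [-3.1402e+00  6.0000e-04  1.6986e+00] F [-1.03  0.18  7.8 ] T [-0.02   0.646 -0.068] op 0.2 q6 [-0.12  0.24  1.92 -0.    0.98 -0.24]
16.98 [511.75 -58.25 352.78] [-3.1402e+00  6.0000e-04  1.6996e+00] F [-1.99  0.11  7.5 ] T [0.056 0.611 0.019] op 0.202 q6 [-0.12  0.24  1.92 -0.    0.98 -0.24]
17.02 [511.75 -58.24 352.78] [-3.1402e+00  5.0000e-04  1.6999e+00] F [-1.18 -0.52  8.94] T [ 0.038  0.529 -0.077] op 0.201 q6 [-0.12  0.24  1.92 -0.    0.98 -0.24]
17.07 [511.76 -58.24 352.77] [-3.1402e+00  5.0000e-04  1.7000e+00] F [-0.98 -0.23  8.22] T [ 0.042  0.574 -0.031] op 0.201 q6 [-0.12  0.24  1.92 -0.    0.98 -0.24]
```

Call:
{"fn": "step_arm", "kwargs": {
  "deltas": [
    {"translation": [0, 0, 0], "rot": [0, 0, 0]},
    {"translation": [0, 0, 0], "rot": [0, 0, 0]},
    {"translation": [0, 0, 0], "rot": [0, 0, 0]},
    {"translation": [0, 0, 0], "rot": [0, 0, 0]},
    {"translation": [0, 0, 0], "rot": [0, 0, 0]},
    {"translation": [0, 0, 0], "rot": [0, 0, 0]}
  ],
  "grip": 0
}}

```text
clock: 17.88
eef_pos: [512.1, -57.9, 352.6]
tcp_rot: [-3.142, 0.0, 1.7]
contact_force: [0.1, 0.0, -0.3]
opening: 0.998
```

```bash
python3 - <<'E'
from h import *
st();snap('wrist','w7')
E
```

```text
17.88 [512.12 -57.94 352.64] [-3.1416  0.      1.6998] F [ 0.14  0.02 -0.3 ] T [ 0.033 -0.014 -0.001] op 0.998 q6 [-0.12  0.24  1.92 -0.    0.98 -0.24]
```

View pics/w7.png

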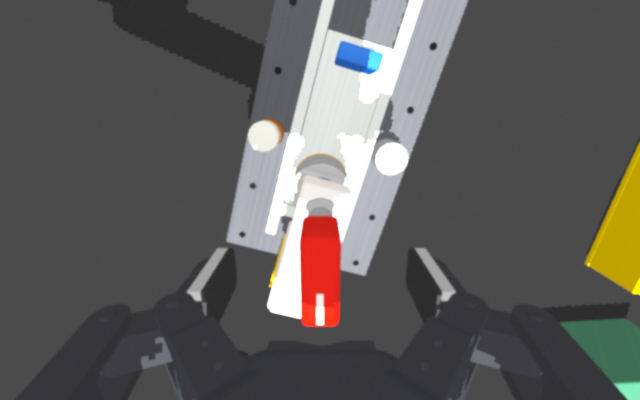

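Call:
{"fn": "step_arm", "kwargs": {
  "deltas": [
    {"translation": [0, 0, -1], "rot": [0, 0, 0]},
    {"translation": [0, 0, -4], "rot": [0, 0, 0]},
    {"translation": [0, 0, -8], "rot": [0, 0, 0]},
    {"translation": [0, 0, -11], "rot": [0, 0, 0]},
    {"translation": [0, 0, -12], "rot": [0, 0, 0]},
    {"translation": [0, 0, -12], "rot": [0, 0, 0]}
  ]
}}

```text
clock: 18.68
eef_pos: [512.1, -57.9, 472.9]
tcp_rot: [3.141, 0.0, 1.7]
contact_force: [0.1, 0.6, 0.7]
opening: 1.0
```

```bash
python3 - <<'E'
from h import *
st();snap('wrist','w8');snap('scene','s8');crop('s8',265,145,405,275,4.5,'s8c');crop('w8',270,110,370,260,4,'w8c')
E
```

```text
18.68 [512.07 -57.93 472.9 ] [3.1407e+00 2.0000e-04 1.6998e+00] F [0.08 0.62 0.71] T [0.028 0.039 0.012] op 1.0 q6 [-0.12  0.12  1.78  0.    1.24 -0.24]
```

View pics/s8c.png

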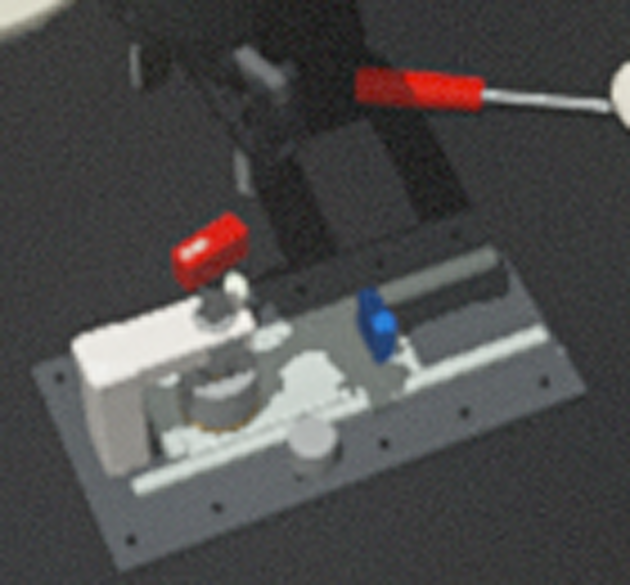

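View pics/w8.png

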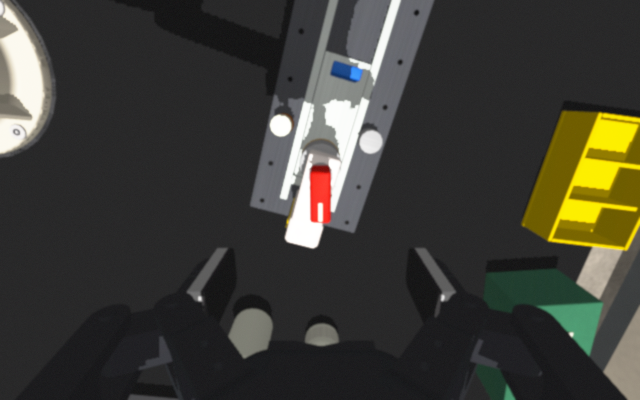

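View pics/w8c.png

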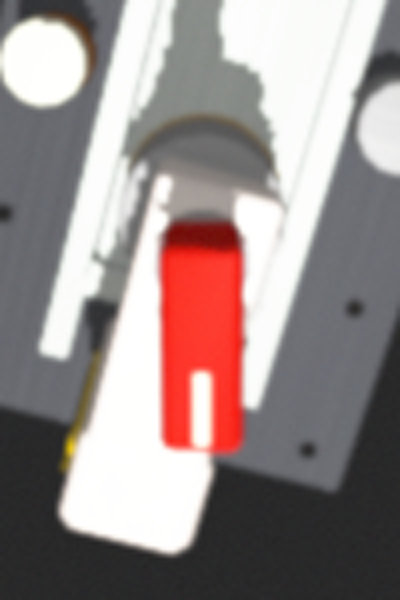

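```bash
python3 - <<'E'
from h import *
print(tri([('w8',320.2,212.2),('s8',308.1,199.9)]))
# handle top centre now
print('w7 vs w8', tri([('w7',320,310),('w8',320.2,212.2)]))
print(atz('s8',375/4.5+265,303/4.5+145,69), atz('s3',375/4.5+265,303/4.5+145,69))
E
```

```text
[514.06179016 -69.57567828 213.0620987 ]
w7 vs w8 [513.93715678 -69.92899078 212.60119214]
[525.11529166  57.12383509] [525.11529166  57.12383509]
```

```bash
python3 - <<'E'
from h import *
print(ticket.sign_off())
E
```

```text
the job is handed in; nothing more can be done
None
```

I pushed the sled home, drew the probe down onto the pellet, locked the slide there and let go. The job was handed in at about 19 s, and no verdict was reported.

- **Sled:** I pushed it by the blue handle until it met the stop, where the force rose to about 24 N. The later pictures show the die still under the arm.
- **Probe:** I lowered the knob about 35 mm until the force rose above its level before contact, then backed off slightly. That left roughly 4 to 5 N on the tip by the wrist reading, which scatters by about 1 N. The 3 N measured before contact was a little lower than the text's spring force plus friction, so the exact tip force is uncertain by about that much.
- **Lock:** I turned the same knob about 1.2 rad clockwise, to a lock angle of about 1.3 rad by the tool's heading. The final pictures gave about 1.27.
- **After release:** The knob top stood at about 213 mm, against about 248 mm at the start, so the quill stayed down. The tip force could not be measured once I had let go.
- **Robot and other things:** The gripper is open and about 12 cm above its gripping height, with near-zero force on it. The vial, punch and screwdriver looked unmoved; the others I did not check closely, but the arm never went near them at their height.

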